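Reject cap through the self-closing flap

TASK

A faulty sports cap is standing on the shelf of the lockable reject box. With one fingertip push the box's self-closing flap inward and hold it open, and meanwhile push the cap along the shelf and over its inner edge into the box with the other finger; slide it, do not pick it up, and do not shove the cap against the shut flap, where it would jam. Then take the hand away so that the flap swings fully shut, and leave the bottles and the good cap beside the box where they stand.

Things in the scene. Friction and masses are not known exactly. Their poses are not given: they have to be found in the camera images.
- reject_box: Sheet-steel reject box screwed to the table, 216 mm wide, padlock on its side, clear lid. Origin: on the table top (z 0), below the middle of its shelf's inner edge. +x points into the box (away from the robot at yaw 0), y along the flap, z up. Inside it is open down to the floor at z 3 mm; back wall at x 260 mm. A few earlier rejects lie on the floor at the back.
- shelf_edge (a point): Middle of the shelf's inner edge, at x 0, y 0, z 130 mm of the box. The flat shelf lies level with this point: it runs 115 mm from here towards -x and 105 mm to either side, with lips 6 mm high on its front and sides, none at this edge. Beyond the edge (+x) is the mouth, 210 mm wide between two side cheeks and closed by the flap; without the flap a drop to the box floor.
- flap (a joint): Aluminium flap, 198 mm wide, 106 mm long, 3 mm thick, hinged at its upper edge; shut, it slopes 35 degrees down towards the shelf. Radians: 0 shut, grows as its lower edge swings inward (down and away from the shelf), 0.96 hanging vertically, stop at 1.25. A spring shuts it once let go; holding it open takes some 1 to 5 N at the lower half.
- flap_hinge (a point): Middle of the flap's hinge pin (8 mm thick), at x 90, z 193 mm of the box: 63 mm above the shelf. Nothing stands above the shut flap, so a finger can come straight down before it or onto it; a vertical finger can push inward until it meets this pin.
- flap_edge (a point): Middle of the flap's free lower edge (a 7 mm round bead); shut, it is right at the shelf's inner edge.
- lid_top (a point): Middle of the top of the clear lid, the box's highest part: z 197 mm, from x 90 to 260 mm of the box, full width.
- reject_cap: The faulty cap: blue screw cap with a white spout, standing upright on the shelf, within 50 mm to the left or right of the shelf's middle, with 18 to 38 mm free between it and the inner edge. Blue skirt 36 mm in diameter and 26 mm high, spout 19 mm in diameter, 50 mm high in all, about 16 g. Origin: centre of its underside; z up the spout.
- cap_mid (a point): The point on the faulty cap's axis 25 mm above its underside (half its height).
- good_bottle: Bystander: clear bottle with a cap on, 52 mm square, 158 mm high, standing on the table to the left of the box. Origin: centre of its underside.
- open_bottle: Bystander: clear bottle without cap, 52 mm square, 134 mm high, on the table to the right of the box. Origin: centre of its underside.
- good_cap: Bystander: a cap of the same kind, good, standing on the table (not on the shelf) to the right of the shelf. Origin: centre of its underside.
Mind the look-alikes: they are no part of the job. Leave any yellow look-alike of the reject_cap alone.

How it is judged (in metres and radians):
On the way, in this order (a step that is already met when the one before it is completed fails the run):
1. the flap is pushed open while the cap still stands on the shelf clear of it (value of joint flap above 0.15 rad and x of cap_mid in the frame of reject_box below -0.015 m and z of cap_mid in the frame of reject_box above 0.135 m), for 0.1 s.
2. the cap has dropped into the box (x of cap_mid in the frame of reject_box between 0.004 and 0.255 m and y of cap_mid in the frame of reject_box between -0.105 and 0.105 m and z of cap_mid in the frame of reject_box between 0 and 0.09 m), for 0.1 s.
At the end, for the whole second after the job is handed in: The faulty cap lies at rest inside the box, behind the shelf's inner edge and more than 40 mm below the shelf; the flap is shut (joint below 0.05 rad); the two bottles and the good cap are within 30 mm of where they stood (all of step 2 and value of joint flap below 0.05 rad and linear speed of reject_cap below 0.03 m/s and distance of each of good_bottle, open_bottle, good_cap from where it was at the start of the episode below 0.03 m); the robot touches nothing.
It fails at once if the cap is pushed over the inner edge while the flap is not held open (joint below 0.2 rad) (x of cap_mid in the frame of reject_box above -0.01 m and z of cap_mid in the frame of reject_box above 0.13 m and value of joint flap below 0.2 rad).
It fails at once if the cap is lifted off the shelf (its middle more than 20 mm above where it stands) (z of cap_mid in the frame of reject_box above 0.175 m).
It fails at once if a bottle or the good cap is pushed away or knocked over (distance of any of good_bottle, open_bottle, good_cap from where it was at the start of the episode above 0.03 m or angle between any of good_bottle, open_bottle, good_cap's own z axis and vertical above 0.5 rad).
It also fails if it takes over 32 s, if anything falls off the work surface, if the arm or the gripper's body presses on something with over 40 N, if the wrist force passes 120 N, or if a joint passes its speed limit or range.

ROBOT

A 6-joint arm with a two-finger parallel gripper is mounted at the origin on the work surface. World frame = base frame: x ahead of the robot, y to its left, z up, the work surface at z = 0. Lengths are in mm, angles in rad, forces in N, time in s.
With the tool pointing down it reaches from about 400 to 925 mm from the base axis. Payload 12.5 kg.
Tool frame: the origin (TCP) lies between the finger pads; the fingertips stand 25 mm ahead of it and the grasp point (between the pads) lies 6 mm ahead of it; z points along the fingers, y is the line along which they close (so a half turn about z gives the same grasp; the last joint's range is limited). The gripper opens to 95 mm and grips with 3 to 60 N. Pads are 20 mm wide; open, the fingers measure 119 mm over their backs; the gripper's body (75 mm by 180 mm) begins 59 mm behind the grasp point.
Start: joints at [1.016, 0.491, 1.559, -0, 1.092, -0.106], TCP at [271.163, 563.129, 239.661] pointing down, gripper open.
Joint ranges: [-3.1, 3.1], [-0.84, 2.19], [0.05, 2.79], [-1.13, 4.28], [0.06, 2.93], [-2.69, 2.69]. Speed limits (rad/s): [2.22, 2.22, 2.79, 3.14, 3.14, 3.14].

INTERFACE

Orientations are given as [roll, pitch, yaw] about the fixed x, y, z axes, in that order (R = Rz(yaw) Ry(pitch) Rx(roll)).
In Python, from cell import state, read_camera, job_done, cut_out gives the robot as it stands. The module is installed in compiled form; this text tells all that it offers.
- The arm moves only by the tool jog_arm, never from a script. Its argument "motion" is a list of rows, each a list of 2 entries, a list of its own where there are three numbers: the shift along the tool's x, y, z in mm, then the turn about the tool's z in rad. A call has 1 to 5 rows; each row is the pose to reach, as a shift and turn from the pose commanded when the call began, along the tool's axes at that moment; what a row does not reach only later rows make up. A row lasts 1/10 s, in which the tool goes at most 50 mm and 8.59 degrees, less where a joint would pass 70% of its speed; a pose out of reach is approached as far as the arm can. A call with a gripper value outside its range is refused whole. "grip" is the closure, from 0 (fully open) to 1 (shut), set as the call begins (left out, the last holds). The fingers move at their own pace and stop on an object; the grip force is fixed at half the most. Time passes only in rows, so rows that repeat a pose let the fingers close. It gives the time, the measured TCP pose, the force, the opening and the grip force at its end, in the units of the state.
- state(): the state, without advancing time (a new reading comes with each control period).
- read_camera(name): name is "scene" or "top" or "wrist"; returns a dict with "img" (400x640x3 uint8, blue, green, red), "vertical_fov" (degrees; the focal length in pixels is half the picture's height over the tangent of half this angle, whatever the lens; pixels are square), "cx", "cy" (the principal point, pixels), "k1" (the pictures are not rectified: a ray, as slopes to the right and down, at radius r is drawn at 1 + k1 r^2 times it, then the intrinsics apply), "extrinsics" (4x4, takes a point from camera to world coordinates). Camera axes: x right, y up, looking along -z (the intrinsics and any distortion apply to the point x, -y, -z); pixel columns grow to the right and rows downward; lengths in mm; the calibration is good to about 2 mm. A picture is of the moment at which its call begins. There is no depth.
- job_done(): hands the job in; it is judged then, once.
Trained networks look in a picture, given as the dict that the camera call returned (one of the last four; its "shot" number tells which), for a name from the list of things; names that differ only in an ending like _2 or _b are one class to them, and where a whole thing is asked for, a point or a joint stands for the part that bears it (a point fixed in the world has none). Each returns a list of dicts, best first, with "p" (0 to 1); they miss things now and then, are a little off and sometimes report something else, mostly with a low value. They report only what shows in the picture. A call takes as long as a camera call. They do not tell look-alikes from the thing itself.
- cut_out(name, picture): "region" (400x640 bool, what is visible of it) and "box" ([left, top, right, bottom] in pixels, round what is visible of it).
The state is a dict: "t": time; "joints": joint angles; "qvel": joint speeds; "tau": joint torques, N m; "eef_pos": TCP position; "tcp_rot": TCP orientation; "ft_force": force on the tool from outside, world axes, zero at the start; "moment": the same for the moment, N m; "opening": opening from 0.0 (shut) to 1.0 (fully open); "grip_force": force on a finger pad.
Only numpy, scipy, OpenCV 4.12 (cv2) and the standard library are available. Lean on these libraries where they do the work, as an engineer would, in place of code of your own. Each camera call takes 0.05 s, during which the arm holds its last target. There are 200 camera calls.

## Working session

There is one attempt and no reset: what is moved stays moved. The work goes in short steps, Python scripts to look and compute and a tool call to move; the robot and the scene stay as the last step left them, time stands still between calls to the robot, and variables do not carry over. Pictures are saved under pics/ and viewed, at most 10 in all, crops included, and the job is handed in when it is done.

Besides the shell and the picture viewer there is one more tool, called as name(argument=value, ...), one argument or row to a line, values as JSON. jog_arm: Moves the arm, as the interface text tells. Its arguments: {"type":"object","properties":{"motion":{"type":"array"},"grip":{"type":"number"}},"required":["motion"]}

```bash
mkdir -p pics
cat > h.py <<'E'
import numpy as np, cv2
from cell import state, read_camera, job_done, cut_out
def K(p):
    f=200/np.tan(np.radians(p["vertical_fov"])/2); return f,p["cx"],p["cy"],p["k1"]
def ray(p,u,v):
    f,cx,cy,k=K(p); d=np.array([(u-cx)/f,(v-cy)/f]); s=d.copy()
    for _ in range(20): s=d/(1+k*(s@s))
    E=np.array(p["extrinsics"]); return E[:3,3],E[:3,:3]@np.array([s[0],-s[1],-1])
def onz(p,u,v,z):
    o,r=ray(p,u,v); return o+r*(z-o[2])/r[2]
def proj(p,X):
    f,cx,cy,k=K(p); E=np.array(p["extrinsics"]); c=E[:3,:3].T@(np.array(X)-E[:3,3])
    s=np.array([c[0],-c[1]])/-c[2]; s=s*(1+k*(s@s)); return s*f+[cx,cy]
def tri(obs):
    A=np.zeros((3,3));b=np.zeros(3)
    for p,u,v in obs:
        o,r=ray(p,u,v); r=r/np.linalg.norm(r); M=np.eye(3)-np.outer(r,r); A+=M;b+=M@o
    return np.linalg.solve(A,b)
E
cat > a.py <<'E'
from h import *
s=state(); print(s["t"],s["eef_pos"],s["tcp_rot"],s["opening"])
for c in ["scene","top"]:
    p=read_camera(c); cv2.imwrite(f"pics/{c}0.png",p["img"]); print(c,np.round(p["extrinsics"],2).tolist(),K(p))
    for n in ["reject_box","flap","reject_cap","good_cap","good_bottle","open_bottle"]:
        print(n,[(round(d["p"],2),np.round(d["box"]).tolist()) for d in cut_out(n,p)][:4])
E
python3 a.py
```

```text
0.0 [271.02842578 562.94365531 239.07398444] [-3.14050726e+00 -1.20188428e-04  2.69279607e+00] 0.9986608506180399
scene [[0.96, -0.21, 0.19, 794.86], [0.28, 0.73, -0.62, -560.93], [-0.01, 0.65, 0.76, 896.45], [0.0, 0.0, 0.0, 1.0]] (np.float64(446.2006606376006), 318.40174729951065, 200.4424130901639, -0.09887498648016117)
reject_box [(0.62, [213.0, 218.0, 436.0, 387.0])]
flap [(0.95, [273.0, 224.0, 350.0, 316.0]), (0.43, [224.0, 352.0, 243.0, 376.0])]
reject_cap [(0.61, [256.0, 274.0, 275.0, 297.0]), (0.53, [204.0, 277.0, 222.0, 299.0])]
good_cap [(0.85, [223.0, 357.0, 244.0, 377.0])]
good_bottle [(0.81, [338.0, 191.0, 366.0, 225.0])]
open_bottle [(0.56, [262.0, 370.0, 302.0, 399.0])]
top [[0.05, 0.98, -0.2, 416.5], [-1.0, 0.04, -0.01, 62.03], [-0.0, 0.2, 0.98, 1028.56], [0.0, 0.0, 0.0, 1.0]] (np.float64(415.24482735298085), 324.7601634269687, 201.43059931356146, -0.058459424969574986)
reject_box [(0.62, [354.0, 80.0, 474.0, 265.0]), (0.37, [468.0, 240.0, 484.0, 255.0])]
flap [(0.9, [371.0, 156.0, 468.0, 209.0]), (0.34, [355.0, 79.0, 477.0, 265.0])]
reject_cap [(0.69, [407.0, 282.0, 425.0, 297.0]), (0.59, [431.0, 215.0, 451.0, 234.0])]
good_cap [(0.53, [470.0, 241.0, 485.0, 258.0])]
good_bottle [(0.68, [306.0, 162.0, 337.0, 198.0])]
open_bottle [(0.62, [477.0, 185.0, 517.0, 216.0])]
```

View pics/scene0.png

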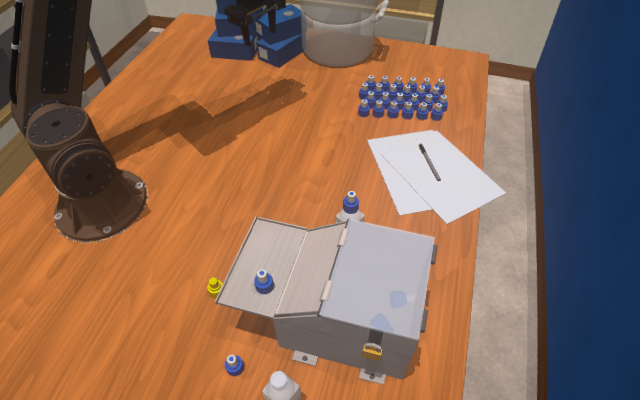

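View pics/top0.png

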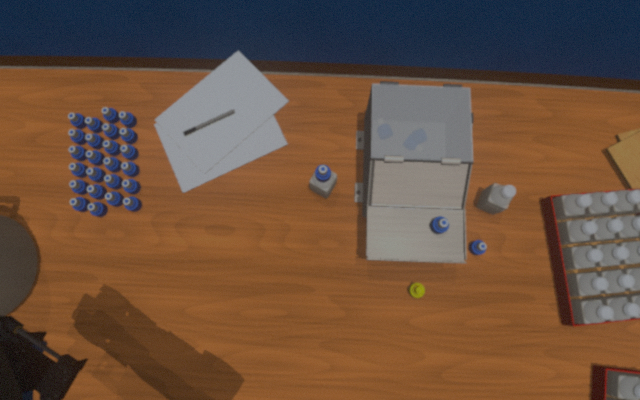

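The faulty cap is the blue one on the shelf, at scene (264,281) and top (440,225). There are two look-alikes. The yellow cap at top (417,290) is the wrong colour and stands on the table. The blue one at top (479,247) stands on the table right of the shelf, so it is the good cap. Next I fit the box pose and confirm it with an overlay crop.

```bash
cat > b.py <<'E'
from h import *
from scipy.optimize import least_squares
P={c:read_camera(c) for c in ["top","scene"]}
M=np.array([[-115,105,136],[-115,-105,136],[260,108,197],[260,-108,197],[90,108,197],[90,-108,197]])
O={"top":[(367,260),(464,263),(372,85),(470,88),(370,159),(469,163)],"scene":[(259,219),(218,303),(435,236),(409,352),(349,221),(325,318)]}
def w(q,X): c,s=np.cos(q[2]),np.sin(q[2]); X=np.atleast_2d(X); return np.c_[q[0]+c*X[:,0]-s*X[:,1],q[1]+s*X[:,0]+c*X[:,1],X[:,2]]
def res(q): return np.concatenate([proj(P[c],x)-o for c in P for x,o in zip(w(q,M),O[c])])
r=least_squares(res,[600,-100,0],loss="soft_l1"); q=r.x; print("box",q,np.round(res(q),1))
reg={}
for c in P:
    reg[c]={n:[d for d in cut_out(n,P[c]) ] for n in ["reject_cap","good_cap","good_bottle","open_bottle"]}
# cap: fit silhouettes' box centres
def near(c,uv): return min((d for n in ["reject_cap","good_cap"] for d in reg[c][n]),key=lambda d:np.hypot((d["box"][0]+d["box"][2])/2-uv[0],(d["box"][1]+d["box"][3])/2-uv[1]))
def model(X):
    a=np.linspace(0,6.28,24); L=[(18,0),(18,26),(9.5,50)]
    return np.array([[X[0]+R*np.cos(t),X[1]+R*np.sin(t),X[2]+z] for R,z in L for t in a])
def bx(c,X): u=np.array([proj(P[c],m) for m in model(X)]); return np.r_[u.min(0),u.max(0)]
for nm,uv in [("reject",{"top":(440,225),"scene":(264,285)}),("good",{"top":(479,248),"scene":(233,366)})]:
    B={c:near(c,uv[c])["box"] for c in P}
    f=least_squares(lambda X:np.concatenate([bx(c,X)-B[c] for c in P]),[600,-150,100])
    d=f.x[:2]-q[:2]; C,S=np.cos(q[2]),np.sin(q[2])
    print(nm,np.round(f.x,1),"in box",round(C*d[0]+S*d[1],1),round(-S*d[0]+C*d[1],1),np.round(f.fun,1))
    if nm=="reject": cap=f.x
for n,h in [("good_bottle",79),("open_bottle",67)]:
    obs=[(P[c],(reg[c][n][0]["box"][0]+reg[c][n][0]["box"][2])/2,(reg[c][n][0]["box"][1]+reg[c][n][0]["box"][3])/2) for c in P if reg[c][n]]
    print(n,[np.round(onz(*o,h)) for o in obs])
ims=[]
for c,(x0,y0) in {"top":(350,75),"scene":(205,190)}.items():
    k=3 if c=="top" else 3
    im=cv2.resize(P[c]["img"],None,fx=k,fy=k,interpolation=cv2.INTER_CUBIC)
    E=[[-115,105,136],[-115,-105,136],[0,-105,130],[0,105,130],[-115,105,136]],[[90,108,197],[90,-108,197],[260,-108,197],[260,108,197],[90,108,197]]
    for e in E:
        cv2.polylines(im,[np.int32([proj(P[c],x)*k+k/2 for x in w(q,e)])],False,(0,0,255),1)
    for m in model(cap): cv2.circle(im,np.int32(proj(P[c],m)*k+k/2).tolist(),0,(0,255,0),-1)
    ims.append(im[y0*k:y0*k+600,x0*k:x0*k+(400 if c=="scene" else 400)])
cv2.imwrite("pics/ov.png",np.hstack(ims)[:600,:800])
E
python3 b.py
```

```text
box [ 5.97977908e+02 -1.27648198e+02  3.46467506e-03] [  0.3  -1.6   1.   -0.9   0.   -1.4   0.2  -0.    0.8  -1.2   4.2  -0.9
  -3.   -1.5  -1.9  -2.4  -0.8   1.7   8.9 -11.5  -0.2  -1.9  -6.6  -2.8]
reject [ 560.8 -178.6  128.4] in box -37.4 -50.8 [ 0.9 -0.9 -1.6 -0.5 -0.1 -1.  -1.3  1.3]
good [ 526.1 -306.3   -2.6] in box -72.5 -178.4 [-0.8  0.9  0.2 -1.8 -1.3 -0.6  0.5  0.8]
good_bottle [array([666.,  84.,  79.]), array([667., 109.,  79.])]
open_bottle [array([ 641., -335.,   67.]), array([ 642., -329.,   67.])]
```

View pics/ov.png

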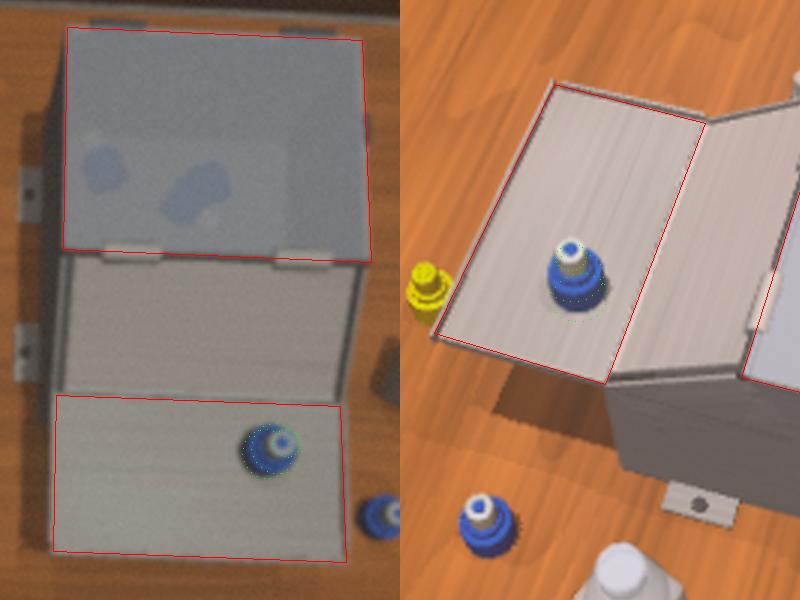

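The overlay fits both views: box at (598,-128) with yaw about 0, and cap at box (-37,-51). The crop confirms the blue cap on the shelf is the target, with the yellow one on the table in front of it.

I'll set the finger line about 43° diagonal to the box. The front finger presses the flap while the rear finger pushes the cap diagonally.

jog_arm(
  motion=[
    [[-37,-33,-5],0.12],
    [[-74,-66,-10],0.24],
    [[-111,-98,-15],0.371],
    [[-148,-131,-20],0.371],
    [[-185,-164,-25],0.371],
  ],
  grip=0,
)

```text
t: 1.7
eef_pos: [367.0, 333.3, 265.0]
tcp_rot: [3.141, 0.0, 2.322]
ft_force: [1.7, 0.7, 0.2]
opening: 0.999
grip_force: 0.0
```

jog_arm(
  motion=[
    [[-46,-17,0],0],
    [[-92,-34,0],0],
    [[-138,-51,0],0],
    [[-184,-68,0],0],
    [[-230,-85,0],0],
  ],
)

```text
t: 2.2
eef_pos: [461.9, 107.0, 264.9]
tcp_rot: [3.141, 0.0, 2.322]
ft_force: [0.9, 1.6, -0.6]
opening: 1.001
grip_force: 0.0
```

jog_arm(
  motion=[
    [[-46,-17,0],0],
    [[-92,-34,0],0],
    [[-138,-51,0],0],
    [[-184,-68,0],0],
    [[-230,-85,0],0],
  ],
)

```text
t: 2.7
eef_pos: [556.8, -119.3, 264.8]
tcp_rot: [3.141, 0.0, 2.322]
ft_force: [0.4, 0.5, 0.4]
opening: 0.998
grip_force: 0.0
```

jog_arm(
  motion=[
    [[-30,-10,0],0],
    [[-47,-17,0],0],
    [[-47,-17,0],0],
    [[-47,-17,0],0],
  ],
)

```text
t: 3.1
eef_pos: [575.5, -162.3, 264.5]
tcp_rot: [-3.142, -0.001, 2.322]
ft_force: [-0.0, 0.2, 0.2]
opening: 1.0
grip_force: 0.0
```

```bash
cat > c.py <<'E'
import sys
from h import *
s=state(); print(round(s["t"],2),np.round(s["eef_pos"],1),np.round(s["tcp_rot"],3),np.round(s["ft_force"],1))
p=read_camera("wrist"); t=read_camera("scene")
for c,pp in (("w",p),("s",t)):
  print(c,[(round(d["p"],2),np.round(d["box"]).tolist()) for d in cut_out("reject_cap",pp)][:3])
cap=[560.8,-178.6,130]
for z,r in((0,18),(26,18),(50,9.5)):
  for a in np.linspace(0,6.28,24):
    cv2.circle(p["img"],np.int32(proj(p,[cap[0]+r*np.cos(a),cap[1]+r*np.sin(a),cap[2]+z])).tolist(),0,(0,255,0),-1)
k=np.hstack([cv2.resize(p["img"],(400,250)),cv2.resize(t["img"][160:360,160:480],(400,250))])
cv2.imwrite(f"pics/{sys.argv[1]}.png",k)
E
python3 c.py w1
```

```text
3.1 [ 575.5 -162.3  264.5] [-3.142e+00 -1.000e-03  2.322e+00] [-0.   0.2  0.2]
w [(0.82, [273.0, 177.0, 316.0, 225.0]), (0.74, [204.0, 47.0, 242.0, 83.0])]
s [(0.66, [255.0, 273.0, 272.0, 294.0]), (0.59, [207.0, 277.0, 222.0, 300.0])]
```

View pics/w1.png

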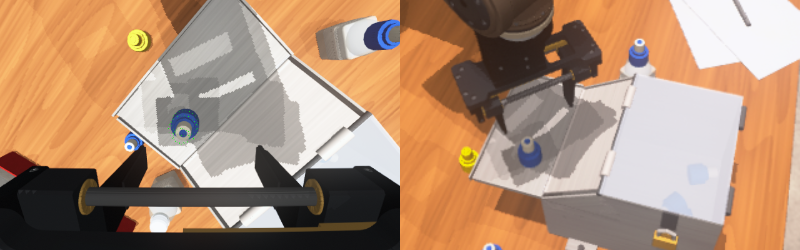

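Run:
```python
from h import *
from scipy.optimize import least_squares
p=read_camera("wrist"); B=min(cut_out("reject_cap",p),key=lambda d:abs(d["box"][0]-273))["box"]
def bx(X):
    u=np.array([proj(p,[X[0]+R*np.cos(t),X[1]+R*np.sin(t),130+z]) for R,z in [(18,0),(18,26),(9.5,50)] for t in np.linspace(0,6.28,24)]); return np.r_[u.min(0),u.max(0)]
f=least_squares(lambda X:bx(X)-B,[560,-178]); print(f.x,f.fun)
from b import q,w  # box pose check
```

```text
[ 560.35253097 -175.59670084] [ 0.29537935 -0.66253286 -0.32271342  0.5873534 ]
box [ 5.97977908e+02 -1.27648198e+02  3.46467506e-03] [  0.3  -1.6   1.   -0.9   0.   -1.4   0.2  -0.    0.8  -1.2   4.2  -0.9
  -3.   -1.5  -1.9  -2.4  -0.8   1.7   8.9 -11.5  -0.2  -1.9  -6.6  -2.8]
reject [ 472.2 -126.2  -20.2] in box -125.7 1.9 [-13.3 -21.6 -10.4 -18.7 -23.    4.5 -19.9   3.7]
good [ 428.3 -216.9 -309.5] in box -170.0 -88.7 [ 0.2 -0.2 -0.1 -0.7  2.1  4.9 -2.8 -5.2]
good_bottle [array([668.,  83.,  79.]), array([666., 106.,  79.])]
open_bottle [array([ 640., -329.,   67.])]
```

jog_arm(
  motion=[
    [[0,0,35],0],
    [[0,0,65],0],
    [[0,0,78],0],
    [[0,0,84],0],
    [[0,0,84],0],
  ],
)

```text
t: 4.4
eef_pos: [576.1, -163.2, 180.7]
tcp_rot: [3.142, -0.0, 2.322]
ft_force: [0.1, 0.1, 0.3]
opening: 1.003
grip_force: 0.0
```

jog_arm(
  motion=[
    [[0,0,4],0],
    [[0,0,8],0],
    [[0,0,12],0],
    [[0,0,16],0],
    [[0,0,16],0],
  ],
)

```text
t: 4.9
eef_pos: [575.8, -163.1, 164.2]
tcp_rot: [-3.141, -0.001, 2.322]
ft_force: [-0.1, -0.4, 2.0]
opening: 1.001
grip_force: 0.6
```

```bash
python3 c.py w2
```

```text
4.9 [ 575.8 -163.1  164.2] [-3.141e+00 -1.000e-03  2.322e+00] [-0.1 -0.4  2. ]
w [(0.92, [158.0, 30.0, 216.0, 81.0]), (0.73, [244.0, 214.0, 319.0, 302.0])]
s [(0.69, [206.0, 276.0, 224.0, 297.0]), (0.56, [255.0, 278.0, 274.0, 297.0])]
```

View pics/w2.png

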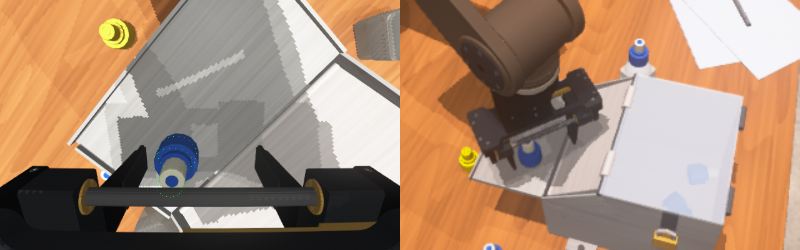

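jog_arm(
  motion=[
    [[0,5,0],0],
    [[0,10,0],0],
    [[0,15,0],0],
    [[0,20,0],0],
    [[0,20,0],0],
  ],
)

```text
t: 5.6
eef_pos: [591.1, -148.8, 164.6]
tcp_rot: [3.141, 0.0, 2.322]
ft_force: [-0.4, 0.8, 1.5]
opening: 0.998
grip_force: 0.8
```

```bash
python3 c.py w3
```

```text
5.6 [ 591.1 -148.8  164.6] [3.141 0.    2.322] [-0.4  0.8  1.5]
w [(0.87, [227.0, 214.0, 301.0, 303.0]), (0.71, [132.0, 29.0, 191.0, 80.0])]
s [(0.78, [264.0, 273.0, 280.0, 292.0]), (0.65, [206.0, 275.0, 225.0, 297.0])]
```

View pics/w3.png

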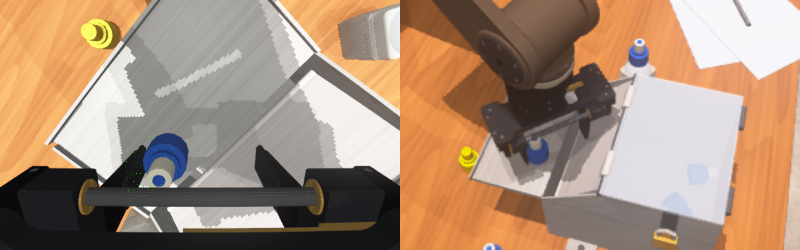

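jog_arm(
  motion=[
    [[0,6,0],0],
    [[0,12,0],0],
    [[0,18,0],0],
    [[0,24,0],0],
    [[0,30,0],0],
  ],
)

```text
t: 6.3
eef_pos: [612.8, -128.6, 164.5]
tcp_rot: [-3.141, -0.0, 2.322]
ft_force: [-2.9, -1.9, 0.8]
opening: 1.0
grip_force: 1.6
```

jog_arm(
  motion=[
    [[0,5,0],0],
    [[0,10,0],0],
    [[0,15,0],0],
    [[0,15,0],0],
  ],
)

```text
t: 6.7
eef_pos: [623.8, -118.1, 164.5]
tcp_rot: [3.141, -0.0, 2.322]
ft_force: [-2.7, 2.0, 2.3]
opening: 1.001
grip_force: 1.7
```

```bash
python3 c.py w4
```

```text
6.7 [ 623.8 -118.1  164.5] [ 3.141 -0.     2.322] [-2.7  2.   2.3]
w [(0.91, [239.0, 217.0, 312.0, 304.0]), (0.56, [69.0, 30.0, 120.0, 78.0])]
s [(0.7, [290.0, 270.0, 316.0, 285.0]), (0.47, [208.0, 278.0, 222.0, 300.0])]
```

View pics/w4.png

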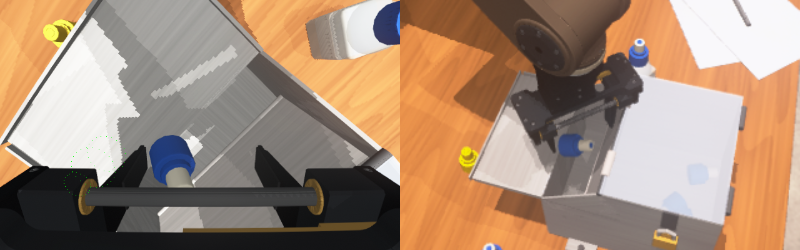

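The cap is tipping over the edge with the flap held open. I'll hold here while it drops.

jog_arm(
  motion=[
    [[0,3,0],0],
    [[0,6,0],0],
    [[0,6,0],0],
    [[0,6,0],0],
  ],
)

```text
t: 7.3
eef_pos: [627.8, -114.6, 164.6]
tcp_rot: [3.142, -0.0, 2.322]
ft_force: [-3.9, -0.9, 0.5]
opening: 1.0
grip_force: 1.9
```

```bash
python3 c.py w5
```

```text
7.3 [ 627.8 -114.6  164.6] [ 3.142 -0.     2.322] [-3.9 -0.9  0.5]
w [(0.79, [285.0, 192.0, 325.0, 239.0]), (0.63, [62.0, 30.0, 111.0, 73.0])]
s [(0.64, [206.0, 277.0, 223.0, 298.0]), (0.48, [301.0, 297.0, 315.0, 315.0])]
```

View pics/w5.png

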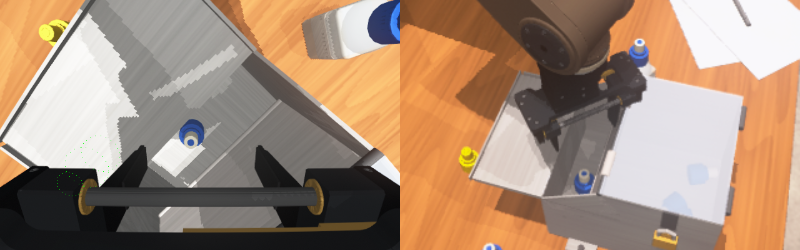

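The cap lies on the box floor. I'll back out the way I came, then go up.

jog_arm(
  motion=[
    [[0,-15,0],0],
    [[0,-32,0],0],
    [[0,-50,0],0],
    [[0,-68,0],0],
    [[0,-85,0],0],
  ],
)

```text
t: 8.0
eef_pos: [564.5, -174.2, 164.8]
tcp_rot: [3.141, 0.001, 2.321]
ft_force: [0.3, 0.4, 0.1]
opening: 0.998
grip_force: 0.0
```

jog_arm(
  motion=[
    [[0,0,-10],0],
    [[0,0,-40],0],
    [[0,0,-80],0],
    [[0,0,-120],0],
    [[0,0,-120],0],
  ],
)

```text
t: 8.5
eef_pos: [567.3, -173.3, 290.6]
tcp_rot: [3.138, 0.009, 2.322]
ft_force: [-1.1, -0.2, -0.1]
opening: 1.0
grip_force: 0.0
```

jog_arm(
  motion=[
    [[50,0,0],0],
    [[100,0,0],0],
    [[150,0,0],0],
    [[200,0,0],0],
    [[200,0,0],0],
  ],
)

```text
t: 9.0
eef_pos: [425.7, -23.6, 285.0]
tcp_rot: [3.142, -0.001, 2.324]
ft_force: [0.2, 0.6, 0.1]
opening: 1.001
grip_force: 0.0
```

Run:
```python
from h import *
P={c:read_camera(c) for c in ["top","scene"]}
for c,p in P.items(): print(c,[(n,round(d["p"],2),np.round(d["box"]).tolist()) for n in ["reject_cap","good_cap","good_bottle","open_bottle","flap"] for d in cut_out(n,p)])
cv2.imwrite("pics/end.png",np.hstack([cv2.resize(P["top"]["img"][60:310,280:540],(400,385)),cv2.resize(P["scene"]["img"][160:400,170:470],(400,385))]))
print(state()["ft_force"])
```

```text
top [('good_cap', 0.48, [471.0, 241.0, 484.0, 257.0]), ('good_bottle', 0.62, [309.0, 164.0, 336.0, 195.0]), ('open_bottle', 0.87, [479.0, 184.0, 517.0, 215.0]), ('flap', 0.77, [371.0, 157.0, 467.0, 209.0])]
scene [('reject_cap', 0.46, [208.0, 277.0, 225.0, 298.0]), ('good_cap', 0.68, [224.0, 352.0, 242.0, 376.0]), ('good_bottle', 0.71, [336.0, 191.0, 366.0, 224.0]), ('open_bottle', 0.88, [260.0, 370.0, 301.0, 398.0]), ('flap', 0.81, [277.0, 225.0, 349.0, 316.0])]
[ 0.23054874  0.83421563 -0.16705827]
```

View pics/end.png

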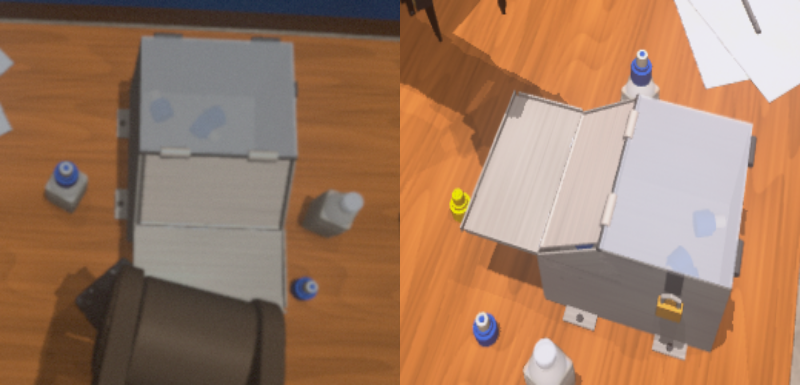

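```bash
python3 -c "
from cell import job_done; print(job_done())"
```

```text
the job is handed in; nothing more can be done
None
```

The faulty cap is on the box floor, the flap looks fully shut in the last pictures, and the bottles and good cap stand where they were. I handed the job in at about 9 s; no verdict came back.

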